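# Hang the finished plaque and tug-test it

### The job

Lift the wooden plaque out of its drying rack and hang it on the steel hook stand, with the hook's wire fully home in the narrow notch above the plaque's opening. Before letting go, keep hold of it and tug gently straight down, with about 6 N for about a second, to be sure that it holds; the hook must never feel more than about 15 N. Then let go, leaving the plaque hanging still and upright, and do not disturb the capsules or the glue jar.

Things in the scene. Friction and masses are not known exactly. Their poses are not given: they have to be found in the camera images.
- plaque_centre (a point): Centre of the plaque, half-way up, mid-thickness; its x axis is the thickness, y the width, z up. The top edge lies 90 mm above this point. A keyhole opening on the centre line goes right through the board: a wide part 36 mm wide and 44 mm high (from 21 mm below to 23 mm above this point), and above it a narrow notch 11 mm wide and 22 mm high.
- plaque_notch (a point): Middle of the notch's upper edge in the plaque (mid-thickness), 45 mm above plaque_centre and 45 mm below the top edge; the plaque's axes. The ceiling of the wide opening, either side of the notch, lies 22 mm below it. When the plaque hangs right, this point rests on the wire's top.
- hook_seat (a point): Nominal seat, 200 mm above the table: top of the wire (8 mm thick, rigid) at its lowest part. The hook is clamped by hand, so the true wire lies up to 6 mm higher or lower than this point (else exact): find it by feel. x axis: from free tip to post; z up. Level for 8 mm either side, then rises 14 mm in 16 mm to the tip (24 mm along -x) and 8 mm in 14 mm towards the post.
- rack_groove (a point): Middle of the floor of the groove in the fixed wooden drying rack, 10 mm above the table. The groove is 11.5 mm wide (x axis), runs along y for 160 mm and is 26 mm deep, open at the top and at both ends. The rack is 70 mm by 160 mm, 36 mm high.
- capsule_a: Bystander: loose empty silvery metal capsule, 35 mm across, 27 mm high, standing; origin at the centre of its underside.
- capsule_b: Bystander: loose empty brassy metal capsule, 35 mm across, 27 mm high, standing; origin at the centre of its underside.
- glue_jar: Bystander: loose grey jar with a white cap, 52 mm across, 70 mm high, standing; origin at the centre of its underside.
- plaque: The plaque: flat plain-wood board, 10 mm thick, 140 mm wide, 180 mm tall, 0.24 to 0.38 kg, a row of flattened metal discs low on each face. Origin at the centre of its underside. It starts upright in the rack's groove. Its top 45 mm is solid, to be gripped across the thickness from above. Same from both faces: may be hung either way round.
- stand: The hook stand, fixed, heavy; origin on the table under its post (14 mm thick), 70 mm along +x of hook_seat. Its hook points to the stand's -x and does not give way under the loads meant here. Nothing of it reaches more than 20 mm above hook_seat. Base: a disc of 120 mm diameter, up to 16 mm high.
Not all that is in view belongs to the job. There is more than one size of the plaque; the one meant has the size given above.

How it is judged:
On the way, in this order (a step that is already met when the one before it is completed fails the run):
1. the plaque is lifted clear of the rack, held by the gripper (z of plaque_centre in the frame of rack_groove above 0.12 m and contact force between the fingers and plaque above 5 N and contact force between plaque and stand below 0.1 N), for 0.1 s.
2. with the hook's wire fully home in the notch and the gripper still holding the plaque, it is tugged down: the load on the hook (its weight and the pull) stays above 6.5 N for 0.3 s (contact force between plaque and stand above 6.5 N and z of plaque_notch in the frame of hook_seat below 0.01 m and distance between plaque_notch and hook_seat below 0.014 m and contact force between the fingers and plaque above 15 N), for 0.3 s.
At the end, for the whole second after the job is handed in: The plaque hangs from the hook, released: the notch's upper edge within 14 mm of the nominal hook_seat and less than 10 mm above it (the wire fully home in the notch, whatever the hook's true height), tilted less than 0.12 rad from upright and at rest (below 0.03 m/s and 0.3 rad/s) (distance between plaque_notch and hook_seat below 0.014 m and z of plaque_notch in the frame of hook_seat below 0.01 m and contact force between plaque and stand above 1 N and angle between plaque's own z axis and vertical below 0.12 rad and linear speed of plaque below 0.03 m/s and angular speed of plaque below 0.3 rad/s and contact force between the fingers and plaque below 0.1 N); the robot touches nothing.
It fails at once if the hook is loaded by the plaque with more than 18 N (contact force between plaque and stand above 18 N).
It fails at once if a capsule or the glue jar is moved by more than 20 mm (distance of any of capsule_a, capsule_b, glue_jar from where it was at the start of the episode above 0.02 m).
It also fails if it takes over 64 s, if anything falls off the work surface, if the arm or the gripper's body presses on something with over 40 N, if the wrist force passes 120 N, or if a joint passes its speed limit or range.

### The arm

A 7-joint arm with a two-finger parallel gripper is mounted at the origin on the work surface. World frame = base frame: x ahead of the robot, y to its left, z up, the work surface at z = 0. Lengths are in m, angles in rad, forces in N, time in s.
With the tool pointing down it reaches from about 0.425 to 0.925 m from the base axis. Payload 6.8 kg.
Tool frame: the origin (TCP) lies midway between the tips of the shut fingers; the grasp point (between the pads) lies 19 mm behind it; x points along the fingers, y is the direction in which the jaws open and shut, and the axes are right-handed (so a half turn about x gives the same grasp; the last joint's range is limited). The gripper opens to 85 mm and grips with 20 to 120 N. Pads are 22 mm wide; open, the fingers measure 114 mm over their backs; the gripper's body (76 mm by 85 mm) begins 54 mm behind the grasp point. The pads swing forward as they close: fully open they stand 13 mm farther back than shut.
Start: joints at [-1.322, 0.477, 0.022, 1.555, -0.011, 1.109, -0.083], TCP at [0.236, 0.633, 0.231] pointing down, gripper open.
Joint ranges: [-2.96, 2.96], [-0.34, 2.1], [-1.41, 1.46], [0.24, 2.44], [-1.37, 4.51], [0.17, 1.92], [-2.96, 2.96]. Speed limits (rad/s): [2.39, 2.39, 3.14, 3.14, 3.14, 3.14, 3.14].

### API

Orientations are given as a rotation vector (axis times angle).
In Python, from bench import r gives the robot as it stands.
- The arm moves only by the tool carry_out, never from a script. Its argument "targets" is one flat list of numbers, 7 for each row, row after row: the finger opening in m, from 0 to 0.0854, then the shift along the tool's x, y, z in m, then the turn, a rotation vector about the tool's x, y, z in units of 5 degrees (1.0 is 5 degrees). A call has 1 to 12 rows; each row is the pose to reach, as a shift and turn from the pose measured when the call began, along the tool's axes at that moment; what a row does not reach only later rows make up. A row lasts 1/8 s, in which the tool goes at most 62.5 mm and 10.7 degrees, less where a joint would pass 70% of its speed; a pose out of reach is approached as far as the arm can. A call with a gripper value outside its range is refused whole. The fingers move at their own pace and stop on an object; "squeeze" is the grip in N (left out, the last holds). Time passes only in rows, so rows that repeat a pose let the fingers close. It gives the time, the measured TCP pose, the force and the opening at its end, in the units of the state.
- r.get_obs(): the state, without advancing time (a new reading comes with each control period).
- r.grab_frame(name): name is "side" or "top"; returns the picture (420x560x3 uint8, blue, green, red); there is no depth.
- r.camera_info(name): a dict with "fx", "fy", "cx", "cy" (pixels), "D" ([k1, k2, p1, p2, k3] as OpenCV has them; the pictures are not rectified), "xyz" and "orientation" of the camera in the world. Camera axes: x right, y up, looking along -z (the intrinsics and any distortion apply to the point x, -y, -z); pixel columns grow to the right and rows downward; lengths in m; the calibration is good to about 2 mm. A picture is of the moment at which its call begins. camera_info takes no time and is no camera call.
- r.hand_in(): hands the job in, once; it reports no verdict.
The state is a dict: "clock": time; "joints": joint angles; "qvel": joint speeds; "tau": joint torques, N m; "tcp_pos": TCP position; "orientation": TCP orientation; "contact_force": force on the tool from outside, world axes, zero at the start; "moment": the same for the moment, N m; "grip_width": finger opening in m.
Only numpy, scipy, OpenCV 4.12 (cv2) and the standard library are available. Lean on these libraries where they do the work, as an engineer would, in place of code of your own. Each camera call takes 0.05 s, during which the arm holds its last target. There are 200 camera calls.

## Working session

There is one attempt and no reset: what is moved stays moved. The work goes in short steps, Python scripts to look and compute and a tool call to move; the robot and the scene stay as the last step left them, time stands still between calls to the robot, and variables do not carry over. Pictures are saved under pics/ and viewed, about 8 in all and at most 12, crops included, and the job is handed in when it is done.

Besides the shell and the picture viewer there is one more tool, called after "Request:" by a JSON object that holds its "method" and its "body". carry_out: Moves the arm, as the interface text tells. Its arguments: {"type":"object","properties":{"targets":{"type":"array","items":{"type":"number"}},"squeeze":{"type":"number"}},"required":["targets"]}

```bash
ls; mkdir -p pics; python3 - <<'E'
from bench import r
import cv2,numpy as np
for n in("side","top"):
    cv2.imwrite(f"pics/{n}0.png",r.grab_frame(n)); print(n,r.camera_info(n))
print(r.get_obs())
E
```

```text
pics
side {'fx': 381.73686250134125, 'fy': 381.73686250134125, 'cx': 288.19291004409314, 'cy': 211.3219824041809, 'D': array([-0.0240192,  0.       ,  0.       ,  0.       ,  0.       ]), 'xyz': array([ 0.1623391, -0.2746393,  0.6909301]), 'orientation': array([ 0.74133703, -0.34139347, -0.80481054])}
top {'fx': 435.54427917626737, 'fy': 435.54427917626737, 'cx': 273.2739668429279, 'cy': 208.4539348298923, 'D': array([-0.00739977,  0.        ,  0.        ,  0.        ,  0.        ]), 'xyz': array([0.482537  , 0.07470523, 1.0943783 ]), 'orientation': array([ 0.07869293, -0.05947656, -1.54206655])}
{'clock': 0.1, 'joints': array([-1.32211171,  0.47774864,  0.02236828,  1.55633994, -0.01149056,
        1.1092916 , -0.08309141]), 'qvel': array([-0.00110249, -0.00139892,  0.00122205, -0.00218581,  0.00063236,
       -0.00157217,  0.00127385]), 'tau': array([ 4.80610208e-03, -5.97766149e+01,  1.61419563e+00, -2.81958801e+01,
        1.28832803e-02,  5.08504047e-03,  2.82398804e-05]), 'tcp_pos': array([0.23559611, 0.63198812, 0.23040785]), 'orientation': array([ 0.27864395,  1.55276167, -0.28124999]), 'contact_force': array([ 0.0977229 , -0.19247665, -0.14385951]), 'moment': array([-0.01955306,  0.00695931,  0.02498971]), 'grip_width': 0.08544195694711185}
```

View pics/side0.png

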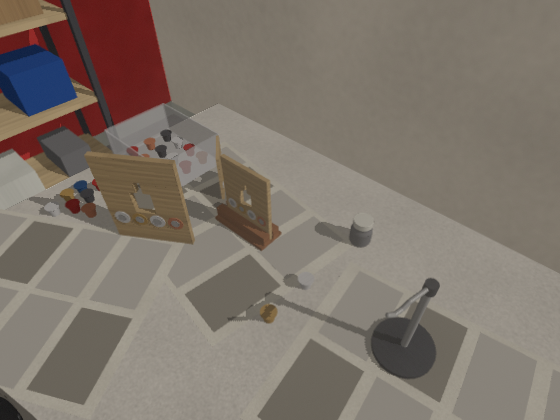

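View pics/top0.png

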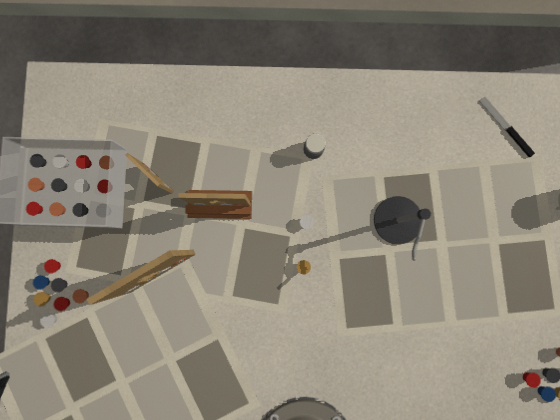

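Candidates for the plaque:
- **Board in the reddish rack:** side (245,195), top (212,200).
- **Large board leaning alone:** side (145,198), top (145,275).
- **Thin board behind:** side (219,158), top (150,172).

The one meant stands in the rack. The stand is at side (405,345), top (397,220). I'll check the choice in one close crop.

```bash
cat > h.py <<'E'
import numpy as np,cv2
from scipy.spatial.transform import Rotation as R
from bench import r
def ray(n,uv):
    c=r.camera_info(n);K=np.array([[c['fx'],0,c['cx']],[0,c['fy'],c['cy']],[0,0,1]])
    p=cv2.undistortPoints(np.array([[uv]],float),K,c['D'])[0,0]
    d=R.from_rotvec(c['orientation']).apply([p[0],-p[1],-1]);return c['xyz'],d/np.linalg.norm(d)
def plane(n,uv,z):
    o,d=ray(n,uv);return o+d*(z-o[2])/d[2]
def tri(a,b):
    (o,d),(p,e)=ray('side',a),ray('top',b)
    s=np.linalg.lstsq(np.c_[d,-e],p-o,rcond=None)[0];A=o+d*s[0];B=p+e*s[1]
    return (A+B)/2,np.linalg.norm(A-B)
def proj(n,P):
    c=r.camera_info(n);K=np.array([[c['fx'],0,c['cx']],[0,c['fy'],c['cy']],[0,0,1]])
    q=R.from_rotvec(c['orientation']).inv().apply(np.atleast_2d(P)-c['xyz'])*[1,-1,-1]
    return cv2.projectPoints(q,np.zeros(3),np.zeros(3),K,c['D'])[0][:,0]
E
python3 - <<'E'
import cv2,numpy as np
s=cv2.imread('pics/side0.png');t=cv2.imread('pics/top0.png')
c=lambda i,x,y,k:cv2.resize(i[y:y+75*4//k,x:x+100*4//k],None,fx=k,fy=k,interpolation=cv2.INTER_CUBIC)[:300,:400]
z=lambda i,x,y:cv2.resize(i[y:y+75,x:x+100],(400,300),interpolation=cv2.INTER_CUBIC)
z2=lambda i,x,y:cv2.resize(i[y:y+120,x:x+160],(400,300),interpolation=cv2.INTER_CUBIC)
cv2.imwrite('pics/c1.png',np.vstack([np.hstack([z2(s,170,130),z(t,165,165)]),np.hstack([z2(s,340,270),z(t,350,185)])]))
E
```

```text
(no output)
```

View pics/c1.png

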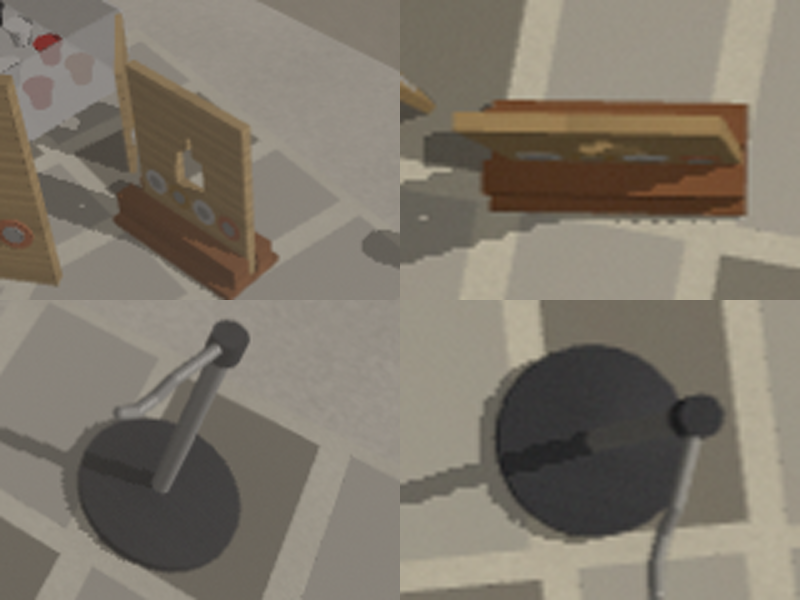

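Crop (2.5x side, 4x top): the rack board has the keyhole and disc row, top corners near side (221,155),(270,180) and top (179,195),(245,196). The hook's cap is at side (432,282), top (424,214). The wire tip is at side (389,314). Next I'll triangulate.

```bash
python3 - <<'E'
from h import *
s=cv2.imread('pics/side0.png');t=cv2.imread('pics/top0.png')
np.set_printoptions(precision=4,suppress=True)
print('plaque L',tri((221.2,155.2),(178.8,195.2)),'R',tri((270,180),(245.5,195.8)))
for z in(.19,.2,.1):print(plane('top',(178.8,195.2),z),plane('top',(245.5,195.8),z))
print('cap',tri((432,281),(424.2,213.8)))
# masks: dark base
for n,i,(x,y,w,h) in(('top',t,(360,190,75,65)),('side',s,(365,310,75,70))):
    g=cv2.cvtColor(i,cv2.COLOR_BGR2GRAY)[y:y+h,x:x+w]; m=(g<75).astype(np.uint8)
    c=max(cv2.findContours(m,0,1)[0],key=cv2.contourArea);c=cv2.convexHull(c)
    e=cv2.fitEllipse(c);uv=np.array(e[0])+(x,y);print(n,'base',e,uv,plane(n,uv,.008))
    print(np.ptp([plane(n,p[0]+(x,y),.008)[:2] for p in c],axis=0))
print('top wire hue');
g=cv2.cvtColor(t,cv2.COLOR_BGR2HSV)
for rr in range(216,262,3):print(rr,410,[tuple(v) for v in g[rr,410:428:1,2:3]][:18].__str__().replace('np.uint8',''))
# colours: rack + capsules + jar
for n,uv,z in(('top',(304,268),.027),('top',(307,223),.027),('top',(315,143),.07),('side',(270,313),.01),('side',(306,281),.01),('side',(361,232),.035)):print(n,uv,plane(n,uv,z))
E
```

```text
plaque L (array([0.5846, 0.2869, 0.1872]), np.float64(0.0016811471963335755)) R (array([0.588 , 0.1448, 0.1922]), np.float64(0.0022037014540310933))
[0.5849 0.2857 0.19  ] [0.5874 0.1458 0.19  ]
[0.5838 0.2834 0.2   ] [0.5863 0.145  0.2   ]
[0.5951 0.3067 0.1   ] [0.5979 0.1528 0.1   ]
cap (array([ 0.558 , -0.2189,  0.2146]), np.float64(0.001121007086897327))
top base ((40.77684783935547, 29.420875549316406), (46.498966217041016, 57.66614532470703), 84.93879699707031) [400.7768 219.4209] [ 0.5597 -0.229   0.008 ]
[0.1179 0.1418]
side base ((37.761871337890625, 37.58131408691406), (57.20821762084961, 68.07135772705078), 126.13229370117188) [402.7619 347.5813] [ 0.5538 -0.2228  0.008 ]
[0.1232 0.1178]
top wire hue
216 410 [((66),), ((63),), ((64),), ((64),), ((65),), ((64),), ((61),), ((48),), ((31),), ((28),), ((35),), ((49),), ((57),), ((55),), ((57),), ((57),), ((58),), ((60),)]
219 410 [((66),), ((66),), ((66),), ((64),), ((64),), ((65),), ((66),), ((63),), ((63),), ((58),), ((52),), ((62),), ((78),), ((103),), ((109),), ((77),), ((91),), ((108),)]
222 410 [((61),), ((60),), ((61),
[... 2071 characters left out ...]
53),), ((153),), ((154),), ((154),), ((154),), ((154),), ((153),), ((154),), ((154),)]
258 410 [((154),), ((142),), ((100),), ((91),), ((138),), ((163),), ((152),), ((154),), ((155),), ((154),), ((153),), ((154),), ((155),), ((154),), ((154),), ((154),), ((154),), ((154),)]
261 410 [((155),), ((155),), ((154),), ((155),), ((155),), ((154),), ((155),), ((154),), ((153),), ((152),), ((155),), ((154),), ((154),), ((154),), ((154),), ((152),), ((153),), ((153),)]
top (304, 268) [0.4337 0.0104 0.027 ]
top (307, 223) [0.5433 0.0055 0.027 ]
top (315, 143) [ 0.7328 -0.0068  0.07  ]
side (270, 313) [0.4421 0.0142 0.01  ]
side (306, 281) [0.5495 0.009  0.01  ]
side (361, 232) [ 0.7259 -0.0109  0.035 ]
```

```bash
python3 - <<'E'
from h import *
np.set_printoptions(precision=4,suppress=True)
P=np.array([.557,-.220])
t=cv2.imread('pics/top0.png')
print('tip tri',[ (v,tri((389,314),(413.2,v))) for v in (256,258,259)])
for v,u,z in((259,413.2,.210),(255,413.2,.207),(250,413.5,.199),(246,414,.196),(243,414.8,.196),(240,415.6,.197),(234,417.6,.203),(228,419.5,.206)):
    q=plane('top',(u,v),z); d=q[:2]-P; print(v,q,'dist',np.hypot(*d),'yaw of +x',np.degrees(np.arctan2(-d[1],-d[0])))
print(R.from_rotvec(r.get_obs()['orientation']).as_matrix())
s=cv2.imread('pics/side0.png')
a=cv2.resize(s[285:345,375:455],(800,600),interpolation=cv2.INTER_CUBIC)[:,:400]
b=cv2.resize(t[205:265,385:465],(800,600),interpolation=cv2.INTER_CUBIC)[:,200:600]
cv2.imwrite('pics/c2.png',np.hstack([a,b]))
E
```

```text
tip tri [(256, (array([ 0.472 , -0.1983,  0.207 ]), np.float64(0.0008824077254900602))), (258, (array([ 0.4686, -0.198 ,  0.2109]), np.float64(0.0013819436014506088))), (259, (array([ 0.467 , -0.1979,  0.2129]), np.float64(0.002506432327548035)))]
259 [ 0.4662 -0.1977  0.21  ] dist 0.09346662774949778 yaw of +x -13.799702123805474
255 [ 0.4742 -0.1986  0.207 ] dist 0.08550128829979975 yaw of +x -14.475977402320927
250 [ 0.4843 -0.2017  0.199 ] dist 0.07495832693206289 yaw of +x -14.131525116356725
246 [ 0.4925 -0.2036  0.196 ] dist 0.06653132665440752 yaw of +x -14.229610708867998
243 [ 0.4987 -0.2053  0.196 ] dist 0.0601407447711308 yaw of +x -14.165082577612676
240 [ 0.5048 -0.2066  0.197 ] dist 0.05384399050706776 yaw of +x -14.4019819330363
234 [ 0.517  -0.2088  0.203 ] dist 0.041522873398173565 yaw of +x -15.650479746853488
228 [ 0.5292 -0.2117  0.206 ] dist 0.02900993878959689 yaw of +x -16.605104105595906
[[-0.0004  0.3493  0.937 ]
 [-0.0016  0.937  -0.3493]
 [-1.     -0.0017  0.0001]]
```

View pics/c2.png

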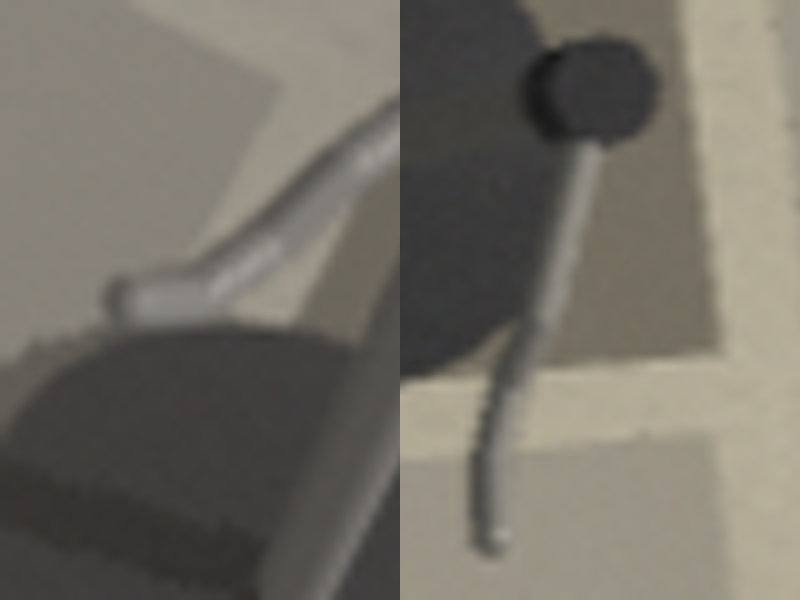

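Crop: the wire's tip is at about top (413.5,259), and its low part is near row 249, col 414. That puts the seat at about (0.489,-0.204), yaw -13.8°. The tip's centre is at z≈0.21, so the height is near nominal. The plaque's top centre is at about (0.586,0.2155,0.190), yaw about 1.1°, and the size matches: 141 mm wide, top at 190 mm. I'll go up first, then over the plaque.

Request:
{"method": "carry_out", "body": {"targets": [0.06, -0.06, 0, 0, 0, 0, 0, 0.06, -0.12, 0, 0, 0, 0, 0, 0.06, -0.12, -0.268, 0.474, 13.7, 0, 0, 0.06, -0.12, -0.268, 0.474, 13.7, 0, 0, 0.06, -0.12, -0.268, 0.474, 13.7, 0, 0, 0.06, -0.12, -0.268, 0.474, 13.7, 0, 0, 0.06, -0.12, -0.268, 0.474, 13.7, 0, 0, 0.06, -0.12, -0.268, 0.474, 13.7, 0, 0, 0.06, -0.12, -0.268, 0.474, 13.7, 0, 0, 0.06, -0.12, -0.268, 0.474, 13.7, 0, 0, 0.06, -0.12, -0.268, 0.474, 13.7, 0, 0, 0.06, -0.12, -0.268, 0.474, 13.7, 0, 0]}}

```text
clock: 1.6
tcp_pos: [0.5882, 0.2105, 0.3506]
orientation: [1.198, 1.211, -1.203]
contact_force: [-0.2, 1.0, -0.6]
grip_width: 0.06
```

```bash
cat >> h.py <<'E'
def go(p,yaw):
    "shift and turn (5 deg units) to world TCP p, tool y at yaw deg, pointing down"
    o=r.get_obs();M=R.from_rotvec(o['orientation']);c,s=np.cos(np.radians(yaw)),np.sin(np.radians(yaw))
    T=np.array([[0,c,s],[0,s,-c],[-1,0,0]])
    return np.round(M.inv().apply(np.array(p)-o['tcp_pos']),4),np.round(np.degrees((M.inv()*R.from_matrix(T)).as_rotvec())/5,3)
E
python3 -c "
from h import *
print(go((.586,.2155,.225),1.1))"
```

```text
(array([ 0.1256, -0.0021, -0.0055]), array([-0.098,  0.046,  0.001]))
```

Request:
{"method": "carry_out", "body": {"targets": [0.06, 0.06, -0.002, -0.005, -0.1, 0, 0, 0.06, 0.125, -0.002, -0.005, -0.1, 0.05, 0, 0.06, 0.125, -0.002, -0.005, -0.1, 0.05, 0, 0.06, 0.125, -0.002, -0.005, -0.1, 0.05, 0, 0.06, 0.125, -0.002, -0.005, -0.1, 0.05, 0]}}

```text
clock: 2.22
tcp_pos: [0.5878, 0.2159, 0.2286]
orientation: [1.199, 1.217, -1.19]
contact_force: [0.3, 0.9, 0.5]
grip_width: 0.06
```

```bash
python3 - <<'E'
from h import *
s=r.grab_frame('side');t=r.grab_frame('top')
cv2.imwrite('pics/s1.png',s)
a=cv2.resize(s[100:260,150:310],(600,600),interpolation=cv2.INTER_CUBIC)
cv2.imwrite('pics/c3.png',a)
print(r.get_obs()['tcp_pos'],go((.586,.2155,.163),1.1), proj('side',[r.get_obs()['tcp_pos']]),proj('side',[[.586-.0013+.005*i,.2155+.07*j,.19] for i in(-1,1) for j in (-1,1)]))
E
```

```text
[0.58730804 0.21561133 0.22792869] (array([ 0.0649, -0.0015,  0.0002]), array([ 0.005, -0.026, -0.038])) [[243.53415475 152.11139692]] [[266.45369524 182.70281949]
 [220.17685101 155.38609982]
 [269.83327909 180.31688346]
 [223.58470188 153.35986167]]
```

View pics/c3.png

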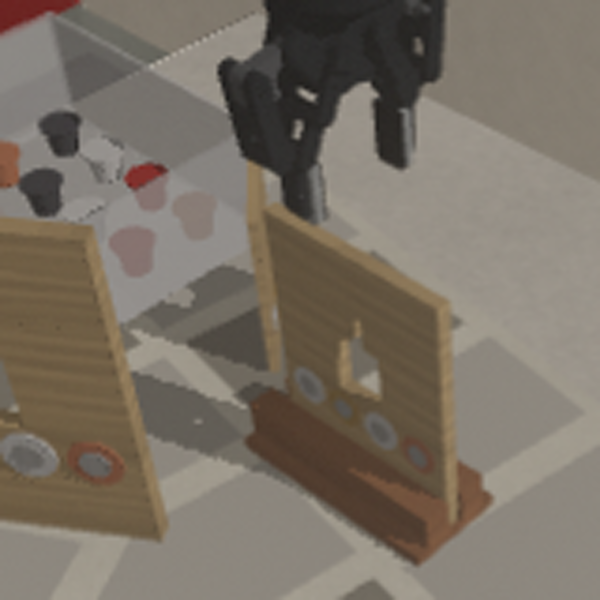

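The crop shows the fingers straddling the board's top edge. Its top corners are at side (221.5,155.5) and (268,181), matching the projection within about 1.5 px. Next: descend so the tips are 27 mm below the top edge, then grip.

Request:
{"method": "carry_out", "body": {"targets": [0.06, 0.03, -0.0015, 0, 0, 0, 0, 0.06, 0.05, -0.0015, 0, 0, 0, 0, 0.06, 0.065, -0.0015, 0, 0, 0, 0, 0.06, 0.065, -0.0015, 0, 0, 0, 0, 0.0, 0.065, -0.0015, 0, 0, 0, 0, 0.0, 0.065, -0.0015, 0, 0, 0, 0, 0.0, 0.065, -0.0015, 0, 0, 0, 0, 0.0, 0.065, -0.0015, 0, 0, 0, 0, 0.0, 0.065, -0.0015, 0, 0, 0, 0, 0.0, 0.065, -0.0015, 0, 0, 0, 0, 0.0, 0.065, -0.0015, 0, 0, 0, 0], "squeeze": 60}}

```text
clock: 3.7
tcp_pos: [0.5863, 0.2159, 0.1638]
orientation: [1.199, 1.218, -1.191]
contact_force: [-1.2, -0.9, 5.7]
grip_width: 0.0092
```

```bash
python3 -c "
from h import *
o=r.get_obs();print({k:o[k] for k in('tcp_pos','contact_force','moment','grip_width')},go((.586,.2155,.163),1.1))"
```

```text
{'tcp_pos': array([0.586292  , 0.21588513, 0.16375013]), 'contact_force': array([-1.21591131, -0.91089678,  5.7385346 ]), 'moment': array([-0.04938557,  0.51441788, -0.02967886]), 'grip_width': 0.009153181874004174} (array([ 0.0007, -0.0003,  0.0004]), array([ 0.003, -0.033, -0.045]))
```

Request:
{"method": "carry_out", "body": {"targets": [0, -0.01, 0, 0, 0, 0, 0, 0, -0.03, 0, 0, 0, 0, 0, 0, -0.06, 0, 0, 0, 0, 0, 0, -0.09, 0, 0, 0, 0, 0, 0, -0.12, 0, 0, 0, 0, 0, 0, -0.14, 0, 0, 0, 0, 0, 0, -0.14, 0, 0, 0, 0, 0, 0, -0.14, 0, 0, 0, 0, 0, 0, -0.14, 0, 0, 0, 0, 0]}}

```text
clock: 4.82
tcp_pos: [0.5851, 0.2153, 0.3024]
orientation: [1.197, 1.218, -1.193]
contact_force: [0.3, -0.1, -3.5]
grip_width: 0.0085
```

```bash
python3 - <<'E'
from h import *
s=r.grab_frame('side');cv2.imwrite('pics/c4.png',cv2.resize(s[40:240,150:350],(600,600),interpolation=cv2.INTER_CUBIC))
o=r.get_obs();print({k:o[k] for k in('tcp_pos','contact_force','moment','grip_width')})
d=np.array([.9711,-.2385]);seat=np.array([.489,-.204])
print(go((*(seat-.10*d),.30),-13.8))
E
```

```text
{'tcp_pos': array([0.58519739, 0.21530427, 0.30254204]), 'contact_force': array([-0.46700131,  0.00263284, -2.45896082]), 'moment': array([0.01077778, 0.00141809, 0.04020499]), 'grip_width': 0.008858776225116403}
(array([ 0.0014, -0.201 ,  0.3916]), array([ 2.983, -0.024, -0.021]))
```

View pics/c4.png

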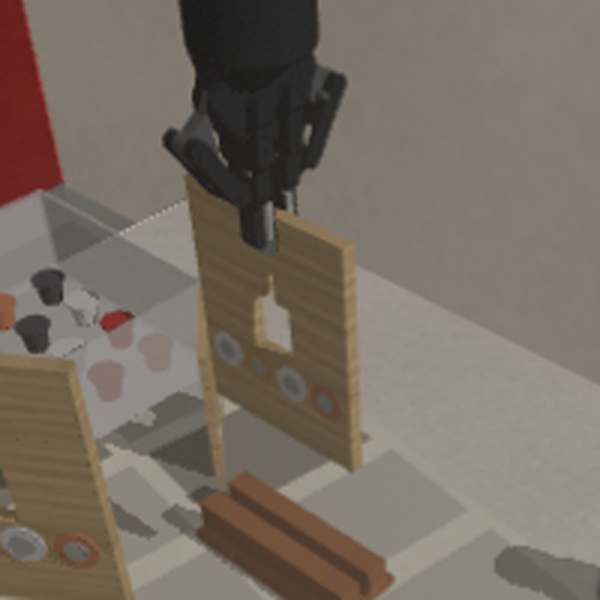

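The plaque is held, upright, clear of the rack, with its notch at about side (240,135). Next I'll move around to a point 55 mm ahead of the seat, on the tip side, via (0.45,0).

```bash
python3 - <<'E'
from h import *
o=r.get_obs()['tcp_pos'];M=R.from_rotvec(r.get_obs()['orientation']).as_matrix()
for uv in((212.4,99),(265.4,121.3)):
    a,d=ray('side',uv);n=M[:,1];q=a+d*(((o-.005*n)-a)@n)/(d@n);print('corner rel tcp',(q-o)@M[:,2],q[2]-o[2])
print(go((.45,0,.303),-13.8))
d=np.array([.9711,-.2385]);seat=np.array([.489,-.204])
print(go((*(seat-.055*d),.303),-13.8))
E
```

```text
corner rel tcp -0.06766762066576158 0.02395268654804683
corner rel tcp 0.07225677847928783 0.029410934357066765
(array([-0.0012, -0.1394,  0.2126]), array([ 2.983, -0.024, -0.021]))
(array([-0.0015, -0.1575,  0.4032]), array([ 2.983, -0.024, -0.021]))
```

Request:
{"method": "carry_out", "body": {"targets": [0, 0, -0.035, 0.053, 0.7, 0, 0, 0, 0, -0.07, 0.106, 1.5, 0, 0, 0, 0, -0.105, 0.16, 2.2, 0, 0, 0, 0, -0.139, 0.213, 3, 0, 0, 0, 0, -0.144, 0.26, 3, 0, 0, 0, 0, -0.149, 0.31, 3, 0, 0, 0, -0.001, -0.153, 0.36, 3, 0, 0, 0, -0.001, -0.157, 0.403, 3, 0, 0, 0, -0.001, -0.157, 0.403, 3, 0, 0, 0, -0.001, -0.157, 0.403, 3, 0, 0, 0, -0.001, -0.157, 0.403, 3, 0, 0]}}

```text
clock: 6.25
tcp_pos: [0.4363, -0.1894, 0.3022]
orientation: [1.387, 1.087, -1.382]
contact_force: [-0.1, -0.3, -2.3]
grip_width: 0.0094
```

```bash
python3 - <<'E'
from h import *
s=r.grab_frame('side');t=r.grab_frame('top')
o=r.get_obs();print({k:o[k] for k in('tcp_pos','contact_force','moment','grip_width')})
print(proj('side',[o['tcp_pos']]))
cv2.imwrite('pics/s2.png',s);cv2.imwrite('pics/t2.png',t)
cv2.imwrite('pics/c5.png',np.hstack([cv2.resize(s[180:380,330:463],(400,600),interpolation=cv2.INTER_CUBIC),cv2.resize(t[180:320,350:443],(400,600),interpolation=cv2.INTER_CUBIC)]))
E
```

```text
{'tcp_pos': array([ 0.43629396, -0.18958434,  0.30232373]), 'contact_force': array([-0.3529253 ,  0.45379336, -3.41452694]), 'moment': array([-0.01982386,  0.02679568, -0.05902814]), 'grip_width': 0.008872564752983548}
[[382.99231911 288.40257329]]
```

View pics/c5.png

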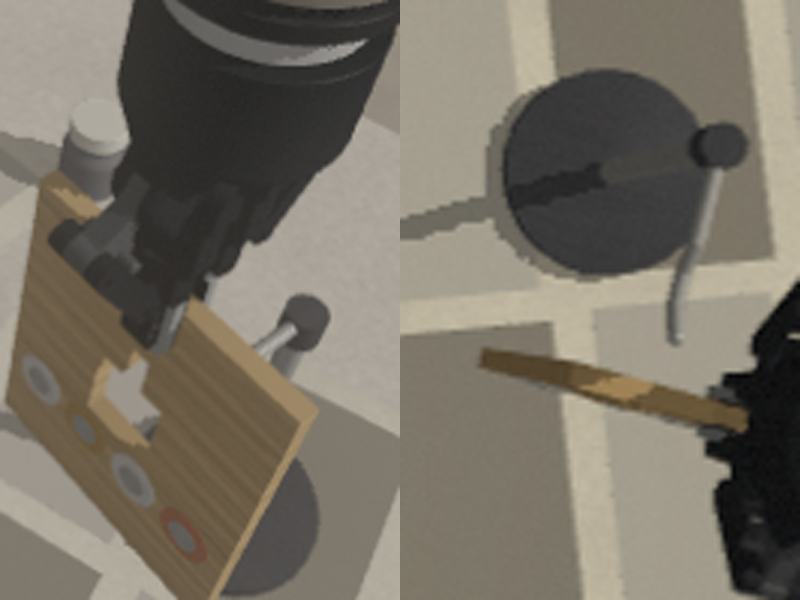

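```bash
python3 - <<'E'
from h import *
np.set_printoptions(precision=4,suppress=True)
o=r.get_obs();p=o['tcp_pos'];M=R.from_rotvec(o['orientation']).as_matrix();n=M[:,1]
print(M)
s=cv2.imread('pics/s2.png')
def rel(uv,off):
    a,d=ray('side',uv);q=a+d*(((p+off*n)-a)@n)/(d@n);return np.array([(q-p)@M[:,2],q[2]-p[2]])
f=lambda x,y:(330+x/3.008-.33,180+y/3-.33)
for k,v in dict(LT=(38,195),LB=(5,402),RT=(300,430),wideLT=(108,360),wideLB=(88,400),wideRB=(140,447),notchL=(133,352)).items():
    print(k,rel(f(*v),-.005))
# seat & wire in the tool frame
seat=np.array([.489,-.204,.200]);print('seat rel',(seat-p)@M)
cv2.imwrite('pics/c6.png',cv2.resize(s[275:345,340:410],(600,600),interpolation=cv2.INTER_CUBIC))
E
```

```text
[[ 0.0019  0.9713 -0.238 ]
 [ 0.0023 -0.238  -0.9713]
 [-1.      0.0013 -0.0027]]
LT [-0.0717  0.0157]
LB [-0.0712 -0.1535]
RT [0.0681 0.0225]
wideLT [-0.0162 -0.0414]
wideLB [-0.021  -0.0814]
wideRB [ 0.0116 -0.0758]
notchL [-0.0055 -0.0214]
seat rel [0.1024 0.0545 0.0017]
```

View pics/c6.png

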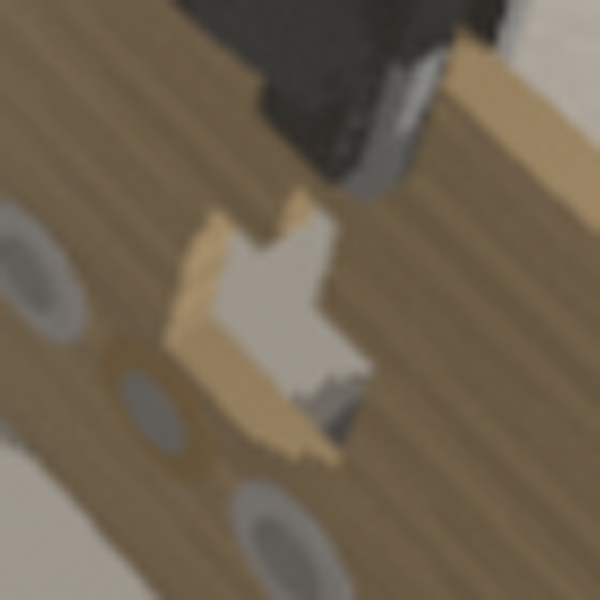

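Crop (8.57x): the front-face opening's corners are all visible. In crop pixels, the wide part is at (213,208),(165,342),(340,465),(375,368), and the notch's upper corners at (298,185),(338,215).

```bash
python3 - <<'E'
from h import *
np.set_printoptions(precision=4,suppress=True)
o=r.get_obs();p=o['tcp_pos'];M=R.from_rotvec(o['orientation']).as_matrix();n=M[:,1]
def rel(uv,off):
    a,d=ray('side',uv);q=a+d*(((p+off*n)-a)@n)/(d@n);return np.array([(q-p)@M[:,2],q[2]-p[2]])
f=lambda x,y:(340+x/8.571-.44,275+y/8.571-.44)
for k,v in dict(LT=(213,208),LB=(165,342),RB=(340,465),RT=(375,368),NLT=(298,185),NRT=(338,215),NLB=(262,250),NRB=(318,305)).items(): print(k,rel(f(*v),-.005))
# wire line from initial side view: upper & lower edges, tip & bend; cast onto vertical plane through the hook
h=np.array([.489,-.204,0]);d=np.array([.9711,-.2385,0]);m=np.cross([0,0,1],d)
for uv in((375+12-.5,285+30-.5),(375+20-.5,285+30-.3),(396,312.5),(405,305)):
    a,e=ray('side',uv);q=a+e*((h-a)@m)/(e@m);print(uv,(q-h)@d,q[2])
E
```

```text
LT [-0.0183 -0.0421]
LB [-0.0205 -0.0847]
RB [ 0.0158 -0.0698]
RT [ 0.0159 -0.0408]
NLT [-0.0052 -0.0191]
NRT [ 0.0025 -0.0171]
NLB [-0.008  -0.0403]
NRB [ 0.0038 -0.0398]
(386.5, 314.5) -0.027847372678525356 0.2174548675126471
(394.5, 314.7) -0.005531470503711034 0.19491290474187795
(396, 312.5) -0.0036643521671472197 0.19921080911129024
(405, 305) 0.014085341593426217 0.20286103590581556
```

Request:
{"method": "carry_out", "body": {"targets": [0, 0.02, 0, 0.002, 0, 0, 0, 0, 0.037, 0, 0.002, 0, 0, 0, 0, 0.037, 0, 0.002, 0, 0, 0, 0, 0.037, 0.01, 0.002, 0, 0, 0, 0, 0.037, 0.02, 0.002, 0, 0, 0, 0, 0.037, 0.03, 0.002, 0, 0, 0, 0, 0.037, 0.04, 0.002, 0, 0, 0, 0, 0.037, 0.048, 0.002, 0, 0, 0, 0, 0.037, 0.0545, 0.002, 0, 0, 0, 0, 0.037, 0.0545, 0.002, 0, 0, 0, 0, 0.037, 0.0545, 0.002, 0, 0, 0, 0, 0.037, 0.0545, 0.002, 0, 0, 0]}}

```text
clock: 7.85
tcp_pos: [0.4885, -0.2044, 0.2654]
orientation: [1.387, 1.087, -1.382]
contact_force: [0.5, -0.3, -2.9]
grip_width: 0.009
```

```bash
python3 - <<'E'
from h import *
np.set_printoptions(precision=4,suppress=True)
o=r.get_obs();p=o['tcp_pos'];M=R.from_rotvec(o['orientation']).as_matrix()
print({k:o[k] for k in('clock','tcp_pos','contact_force','moment','grip_width')})
print('seat rel',(np.array([.489,-.204,.2])-p)@M)
s=r.grab_frame('side')
cv2.imwrite('pics/c7.png',cv2.resize(s[280:350,360:430],(600,600),interpolation=cv2.INTER_CUBIC))
E
```

```text
{'clock': 7.85, 'tcp_pos': array([ 0.4885, -0.2044,  0.2654]), 'contact_force': array([ 0.4786, -0.25  , -2.8771]), 'moment': array([-0.0167,  0.0075, -0.0012]), 'grip_width': 0.008980343847487445}
seat rel [ 0.0654  0.0003 -0.0003]
```

View pics/c7.png

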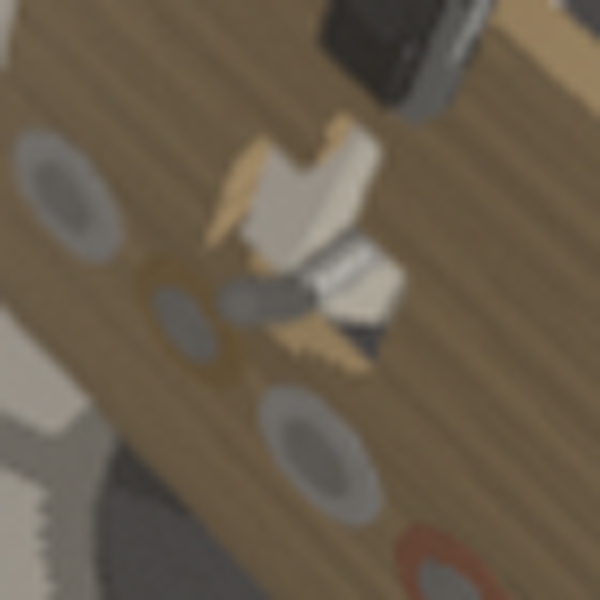

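The wire passes through the opening, tip at crop (240,300), bend at (318,278), and nothing is touching. Next: compare the wire's crossing with the notch axis, both on the board's front face.

```bash
python3 - <<'E'
from h import *
np.set_printoptions(precision=4,suppress=True)
o=r.get_obs();p=o['tcp_pos'];M=R.from_rotvec(o['orientation']).as_matrix();n=M[:,1]
def rel(uv,off):
    a,d=ray('side',uv);q=a+d*(((p+off*n)-a)@n)/(d@n);return np.array([(q-p)@M[:,2],q[2]-p[2]])
f=lambda x,y:(360+x/8.571-.44,280+y/8.571-.44)
for k,v in dict(LT=(262,135),LB=(205,252),RB=(370,375),RT=(405,280),NLT=(340,112),NRT=(382,148),NLB=(305,172),NRB=(355,225)).items(): print(k,rel(f(*v),-.005))
print('bend centre',rel(f(313,283),-.008),rel(f(318,280),-.0065)); print('bend top/bot',rel(f(303,268),-.008),rel(f(325,297),-.008));print('far wire',rel(f(345,262),.006),rel(f(360,252),.008));print('tip',rel(f(238,300),-.024))
E
```

```text
LT [-0.0172 -0.0412]
LB [-0.0201 -0.082 ]
RB [ 0.016  -0.0719]
RT [ 0.015  -0.0427]
NLT [-0.0057 -0.0199]
NRT [ 0.0031 -0.0192]
NLB [-0.0077 -0.0402]
NRB [ 0.0037 -0.0412]
bend centre [ 0.0021 -0.0586] [ 0.002  -0.0593]
bend top/bot [-0.0005 -0.0575] [ 0.005  -0.0591]
far wire [-0.0008 -0.0694] [ 0.0001 -0.0669]
tip [-0.001  -0.0527]
```

Wire axis ≈ +0.4 mm, notch axis ≈ -1.5 mm, so I'll shift +2 mm and lower 18 mm, which is free either way.

Request:
{"method": "carry_out", "body": {"targets": [0, 0.0, 0, 0.002, 0, 0, 0, 0, 0.01, 0, 0.002, 0, 0, 0, 0, 0.017, 0, 0.002, 0, 0, 0, 0, 0.017, 0, 0.002, 0, 0, 0, 0, 0.018, 0, 0.002, 0, 0, 0, 0, 0.018, 0, 0.002, 0, 0, 0], "squeeze": 40}}

```text
clock: 8.65
tcp_pos: [0.4883, -0.2063, 0.2475]
orientation: [1.387, 1.086, -1.381]
contact_force: [-0.2, 0.5, -2.7]
grip_width: 0.0091
```

Request:
{"method": "carry_out", "body": {"targets": [0, 0.001, 0, 0, 0, 0, 0, 0, 0.002, 0, 0, 0, 0, 0, 0, 0.002, 0, 0, 0, 0, 0]}}

```text
clock: 9.02
tcp_pos: [0.4882, -0.2063, 0.2455]
orientation: [1.387, 1.086, -1.381]
contact_force: [0.2, 0.2, -3.3]
grip_width: 0.0088
```

```bash
python3 -c "
from h import *
print(r.get_obs()['contact_force'],go((.489,-.206,.24),-13.8))"
```

```text
[ 0.16198235  0.18913703 -3.28365871] (array([ 0.0055,  0.0007, -0.0005]), array([ 0.005, -0.034, -0.016]))
```

Request:
{"method": "carry_out", "body": {"targets": [0, 0.001, 0, 0, 0, 0, 0, 0, 0.0015, 0, 0, 0, 0, 0]}}

```text
clock: 9.28
tcp_pos: [0.4882, -0.2063, 0.2439]
orientation: [1.387, 1.087, -1.381]
contact_force: [-0.3, -0.6, -2.3]
grip_width: 0.0089
```

Request:
{"method": "carry_out", "body": {"targets": [0, 0.001, 0, 0, 0, 0, 0, 0, 0.0015, 0, 0, 0, 0, 0]}}

```text
clock: 9.52
tcp_pos: [0.4881, -0.2062, 0.2423]
orientation: [1.387, 1.087, -1.382]
contact_force: [0.8, -0.0, -3.4]
grip_width: 0.0091
```

Request:
{"method": "carry_out", "body": {"targets": [0, 0.001, 0, 0, 0, 0, 0, 0, 0.0015, 0, 0, 0, 0, 0]}}

```text
clock: 9.78
tcp_pos: [0.4881, -0.2062, 0.2407]
orientation: [1.387, 1.087, -1.382]
contact_force: [-0.5, -0.2, -2.7]
grip_width: 0.0089
```

Request:
{"method": "carry_out", "body": {"targets": [0, 0.001, 0, 0, 0, 0, 0, 0, 0.0015, 0, 0, 0, 0, 0]}}

```text
clock: 10.02
tcp_pos: [0.4881, -0.2062, 0.2391]
orientation: [1.387, 1.087, -1.382]
contact_force: [0.1, -0.7, -2.8]
grip_width: 0.0089
```

Request:
{"method": "carry_out", "body": {"targets": [0, 0.001, 0, 0, 0, 0, 0, 0, 0.0015, 0, 0, 0, 0, 0]}}

```text
clock: 10.28
tcp_pos: [0.4881, -0.2061, 0.2375]
orientation: [1.387, 1.087, -1.382]
contact_force: [0.2, 0.3, -2.4]
grip_width: 0.0087
```

Request:
{"method": "carry_out", "body": {"targets": [0, 0.001, 0, 0, 0, 0, 0, 0, 0.0015, 0, 0, 0, 0, 0]}}

```text
clock: 10.52
tcp_pos: [0.4881, -0.2062, 0.236]
orientation: [1.387, 1.087, -1.382]
contact_force: [-1.0, 0.2, -2.9]
grip_width: 0.0091
```

Request:
{"method": "carry_out", "body": {"targets": [0, 0.001, 0, 0, 0, 0, 0, 0, 0.0015, 0, 0, 0, 0, 0]}}

```text
clock: 10.78
tcp_pos: [0.488, -0.2061, 0.2344]
orientation: [1.387, 1.087, -1.382]
contact_force: [0.4, 0.2, -2.5]
grip_width: 0.0089
```

Request:
{"method": "carry_out", "body": {"targets": [0, 0.001, 0, 0, 0, 0, 0, 0, 0.0015, 0, 0, 0, 0, 0]}}

```text
clock: 11.02
tcp_pos: [0.488, -0.2061, 0.2328]
orientation: [1.387, 1.087, -1.382]
contact_force: [0.1, 0.2, -2.8]
grip_width: 0.0088
```

Request:
{"method": "carry_out", "body": {"targets": [0, 0.001, 0, 0, 0, 0, 0, 0, 0.002, 0, 0, 0, 0, 0]}}

```text
clock: 11.28
tcp_pos: [0.488, -0.2061, 0.2307]
orientation: [1.387, 1.087, -1.382]
contact_force: [-0.3, -0.8, -2.8]
grip_width: 0.0088
```

Request:
{"method": "carry_out", "body": {"targets": [0, 0.002, 0, 0, 0, 0, 0, 0, 0.004, 0, 0, 0, 0, 0, 0, 0.0055, 0, 0, 0, 0, 0, 0, 0.0055, 0, 0, 0, 0, 0]}}

```text
clock: 11.78
tcp_pos: [0.4879, -0.2061, 0.2251]
orientation: [1.386, 1.087, -1.382]
contact_force: [-0.5, 0.6, -3.2]
grip_width: 0.0092
```

```bash
python3 - <<'E'
from h import *
s=r.grab_frame('side')
cv2.imwrite('pics/c8.png',cv2.resize(s[290:370,350:430],(600,600),interpolation=cv2.INTER_CUBIC))
print(r.get_obs()['contact_force'],go((.489,-.206,.22),-13.8))
E
```

```text
[ 0.32391748  0.45753264 -3.90223391] (array([ 0.0052,  0.001 , -0.0003]), array([ 0.006, -0.033, -0.006]))
```

View pics/c8.png

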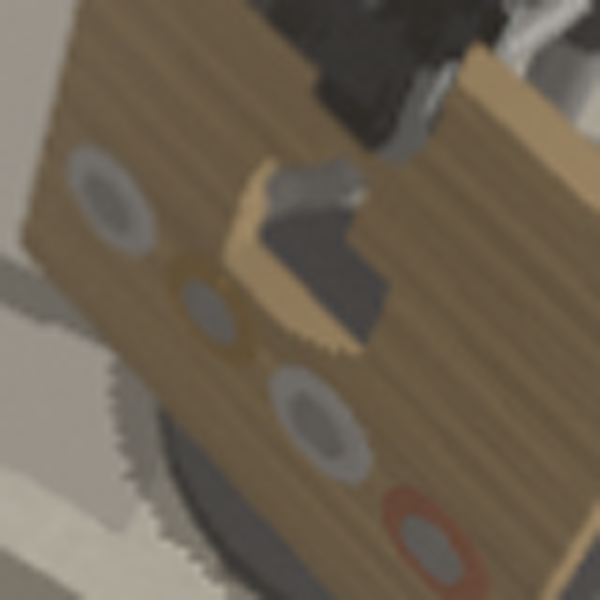

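The picture shows the wire inside the notch at crop (345,180), with the opening below it free. Next: feel for the seat in 1 mm steps.

Request:
{"method": "carry_out", "body": {"targets": [0, 0.001, 0, 0, 0, 0, 0, 0, 0.0015, 0, 0, 0, 0, 0]}}

```text
clock: 12.08
tcp_pos: [0.488, -0.2061, 0.2237]
orientation: [1.387, 1.087, -1.382]
contact_force: [-0.2, -0.1, -3.3]
grip_width: 0.0092
```

Request:
{"method": "carry_out", "body": {"targets": [0, 0.001, 0, 0, 0, 0, 0, 0, 0.001, 0, 0, 0, 0, 0]}}

```text
clock: 12.32
tcp_pos: [0.4879, -0.206, 0.2225]
orientation: [1.386, 1.087, -1.382]
contact_force: [0.2, -0.7, -3.6]
grip_width: 0.0086
```

Request:
{"method": "carry_out", "body": {"targets": [0, 0.001, 0, 0, 0, 0, 0, 0, 0.001, 0, 0, 0, 0, 0]}}

```text
clock: 12.58
tcp_pos: [0.4879, -0.206, 0.2215]
orientation: [1.386, 1.087, -1.382]
contact_force: [0.1, -0.4, -2.8]
grip_width: 0.0086
```

Request:
{"method": "carry_out", "body": {"targets": [0, 0.001, 0, 0, 0, 0, 0, 0, 0.001, 0, 0, 0, 0, 0]}}

```text
clock: 12.82
tcp_pos: [0.4878, -0.206, 0.2204]
orientation: [1.386, 1.088, -1.382]
contact_force: [-0.1, -1.3, -2.4]
grip_width: 0.0089
```

Request:
{"method": "carry_out", "body": {"targets": [0, 0.001, 0, 0, 0, 0, 0, 0, 0.001, 0, 0, 0, 0, 0]}}

```text
clock: 13.08
tcp_pos: [0.4878, -0.206, 0.2193]
orientation: [1.386, 1.088, -1.382]
contact_force: [0.0, -0.5, -2.2]
grip_width: 0.0089
```

Request:
{"method": "carry_out", "body": {"targets": [0, 0.001, 0, 0, 0, 0, 0, 0, 0.001, 0, 0, 0, 0, 0]}}

```text
clock: 13.32
tcp_pos: [0.488, -0.2061, 0.2189]
orientation: [1.387, 1.088, -1.382]
contact_force: [-1.3, 0.9, 4.4]
grip_width: 0.0087
```

Seat felt: the reading rose by about 7 N at TCP z 0.219, so the notch's edge is at about 0.201. Next: hold the tug briefly and read it.

Request:
{"method": "carry_out", "body": {"targets": [0, 0.0007, 0, 0, 0, 0, 0, 0, 0.0007, 0, 0, 0, 0, 0, 0, 0.0007, 0, 0, 0, 0, 0]}}

```text
clock: 13.7
tcp_pos: [0.488, -0.2061, 0.2189]
orientation: [1.388, 1.088, -1.382]
contact_force: [-3.2, 1.3, 6.4]
grip_width: 0.0087
```

```bash
python3 -c "
from h import *
o=r.get_obs();print(o['contact_force'],o['moment'],o['tcp_pos'],go((.489,-.206,.218),-13.8))"
```

```text
[-3.24792154  1.26850247  6.37260409] [0.38088125 0.70623743 0.02403227] [ 0.48799017 -0.20610966  0.2188534 ] (array([ 0.0009,  0.001 , -0.0003]), array([ 0.004, -0.045, -0.005]))
```

Request:
{"method": "carry_out", "body": {"targets": [0, 0.0006, 0, 0, 0, 0, 0, 0, 0.0006, 0, 0, 0, 0, 0, 0, 0.0006, 0, 0, 0, 0, 0, 0, 0.0006, 0, 0, 0, 0, 0, 0, 0.0006, 0, 0, 0, 0, 0, 0, 0.0006, 0, 0, 0, 0, 0, 0, 0.0006, 0, 0, 0, 0, 0, 0, 0.0006, 0, 0, 0, 0, 0]}}

```text
clock: 14.7
tcp_pos: [0.488, -0.2061, 0.2189]
orientation: [1.388, 1.088, -1.381]
contact_force: [-2.6, 1.8, 6.5]
grip_width: 0.0089
```

The tug was held for about 1.4 s at roughly 9.5 N on the hook, 6 N of it pull. Next: relax, then open just a little.

Request:
{"method": "carry_out", "body": {"targets": [0, 0, 0, 0, 0, 0, 0, 0, -0.0002, 0, 0, 0, 0, 0, 0, -0.0002, 0, 0, 0, 0, 0]}}

```text
clock: 15.08
tcp_pos: [0.4879, -0.2061, 0.219]
orientation: [1.388, 1.088, -1.382]
contact_force: [-1.6, 0.7, 2.0]
grip_width: 0.0089
```

Request:
{"method": "carry_out", "body": {"targets": [0, -0.0003, 0, 0, 0, 0, 0, 0, -0.0003, 0, 0, 0, 0, 0]}}

```text
clock: 15.32
tcp_pos: [0.4879, -0.2061, 0.2191]
orientation: [1.388, 1.088, -1.382]
contact_force: [-0.8, 0.5, -1.6]
grip_width: 0.0086
```

Request:
{"method": "carry_out", "body": {"targets": [0.0, 0, 0, 0, 0, 0, 0, 0.011, 0, 0, 0, 0, 0, 0, 0.013, 0, 0, 0, 0, 0, 0, 0.015, 0, 0, 0, 0, 0, 0, 0.018, 0, 0, 0, 0, 0, 0, 0.022, 0, 0, 0, 0, 0, 0, 0.022, 0, 0, 0, 0, 0, 0, 0.022, 0, 0, 0, 0, 0, 0], "squeeze": 20}}

```text
clock: 16.32
tcp_pos: [0.4879, -0.2061, 0.2191]
orientation: [1.388, 1.088, -1.382]
contact_force: [-0.5, -0.4, -0.9]
grip_width: 0.0218
```

```bash
python3 - <<'E'
from h import *
s=r.grab_frame('side');t=r.grab_frame('top')
cv2.imwrite('pics/c9.png',np.hstack([cv2.resize(s[230:400,330:443],(400,600),interpolation=cv2.INTER_CUBIC),cv2.resize(t[180:320,350:443],(400,600),interpolation=cv2.INTER_CUBIC)]))
o=r.get_obs();print(o['contact_force'],o['moment'],o['tcp_pos'],o['grip_width'])
E
```

```text
[ 0.58081494 -0.33012229  0.11377051] [ 0.0761756  -0.03286964 -0.01277877] [ 0.48791537 -0.20605844  0.21909464] 0.021732066043003477
```

View pics/c9.png

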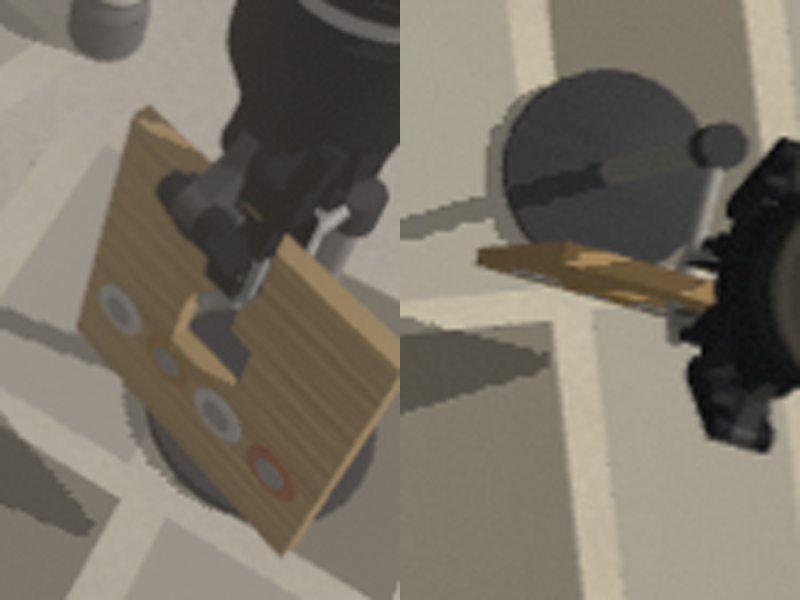

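Released, and the plaque hangs from the wire with no force on the gripper. Next: straight up, slowly at first.

Request:
{"method": "carry_out", "body": {"targets": [0.022, -0.003, 0, 0, 0, 0, 0, 0.022, -0.008, 0, 0, 0, 0, 0, 0.022, -0.014, 0, 0, 0, 0, 0, 0.022, -0.022, 0, 0, 0, 0, 0, 0.022, -0.032, 0, 0, 0, 0, 0, 0.022, -0.045, 0, 0, 0, 0, 0, 0.022, -0.065, 0, 0, 0, 0, 0, 0.022, -0.09, 0, 0, 0, 0, 0, 0.022, -0.12, 0, 0, 0, 0, 0, 0.022, -0.12, 0, 0, 0, 0, 0, 0.022, -0.12, 0, 0, 0, 0, 0, 0.022, -0.12, 0, 0, 0, 0, 0]}}

```text
clock: 17.92
tcp_pos: [0.4873, -0.2063, 0.3383]
orientation: [1.387, 1.09, -1.383]
contact_force: [0.2, 0.1, 0.5]
grip_width: 0.0219
```

Request:
{"method": "carry_out", "body": {"targets": [0.022, 0, 0, 0, 0, 0, 0, 0.022, 0, 0, 0, 0, 0, 0, 0.022, 0, 0, 0, 0, 0, 0, 0.022, 0, 0, 0, 0, 0, 0, 0.022, 0, 0, 0, 0, 0, 0, 0.022, 0, 0, 0, 0, 0, 0, 0.022, 0, 0, 0, 0, 0, 0, 0.022, 0, 0, 0, 0, 0, 0, 0.022, 0, 0, 0, 0, 0, 0, 0.022, 0, 0, 0, 0, 0, 0, 0.022, 0, 0, 0, 0, 0, 0, 0.022, 0, 0, 0, 0, 0, 0]}}

```text
clock: 19.42
tcp_pos: [0.4873, -0.2063, 0.3383]
orientation: [1.387, 1.09, -1.383]
contact_force: [0.7, 0.5, 0.1]
grip_width: 0.0222
```

```bash
python3 - <<'E'
from h import *
import time
s0=r.grab_frame('side').astype(int)
for _ in range(6): s=r.grab_frame('side')
print('moving px',(np.abs(s-s0).max(2)[300:400,340:470]>40).sum())
a=cv2.imread('pics/side0.png').astype(int);d=np.abs(s-a).max(2)
for n,(u,v) in dict(capA=(306,281),capB=(270,313),jar=(361,232)).items():print(n,d[v-14:v+14,u-12:u+12].max(),(d[v-14:v+14,u-12:u+12]>40).sum())
cv2.imwrite('pics/c10.png',cv2.resize(s[200:400,240:507],(800,600),interpolation=cv2.INTER_CUBIC))
print(r.get_obs()['contact_force'],r.get_obs()['clock'])
E
```

```text
moving px 0
capA 16 0
capB 35 0
jar 16 0
[-0.20182038  0.38762218  0.88855026] 19.775
```

View pics/c10.png

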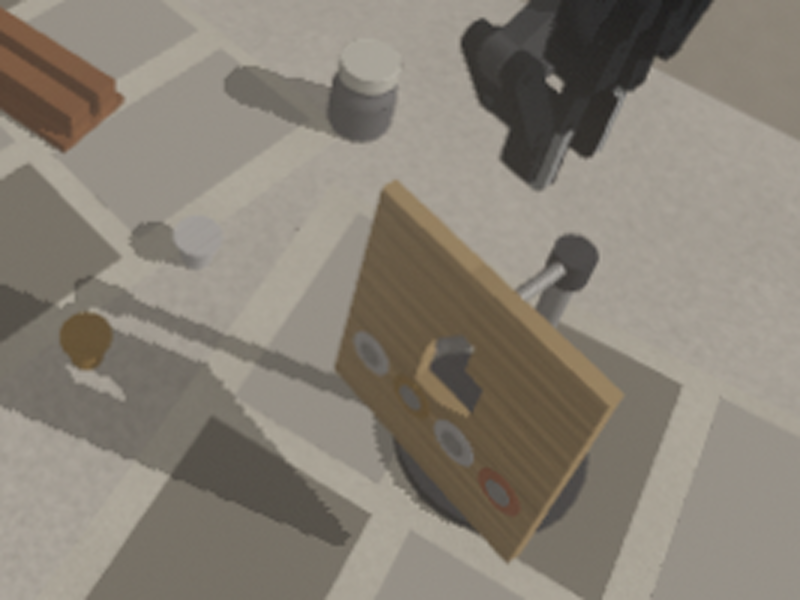

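The plaque hangs upright and still on the wire, the gripper is clear above it, and the capsules and jar are unmoved. A quick tilt number, then hand in.

```bash
python3 - <<'E'
from h import *
f=lambda x,y:(240+x/2.996-.33,200+y/3-.33)
n=np.array([.9711,-.2385,0]);c=np.array([.4879,-.206,.2])-.005*n;l=np.cross([0,0,1],n)
Q=[]
for v in((385,192),(610,402),(337,370),(507,558)):
    a,d=ray('side',f(*v));q=a+d*((c-a)@n)/(d@n);Q.append([(q-c)@l,q[2]]);print(np.round(Q[-1],4))
Q=np.array(Q);print('tilt top/bottom',[np.arctan2(*(Q[i]-Q[i+1])[::-1]) for i in(0,2)])
print(r.hand_in())
E
```

```text
[0.0686 0.2453]
[-0.0676  0.2468]
[0.0713 0.0694]
[-0.0639  0.0699]
tilt top/bottom [np.float64(-0.010599293229719187), np.float64(-0.0034755122826410742)]
the job is handed in; nothing more can be done
None
```

The plaque from the rack now hangs on the hook with the wire fully home in the notch, and I handed the job in at about 20 s of the 64 s. `hand_in` gives no verdict.

- **Seat:** I felt the hook's seat at TCP height 0.219 m. That puts the notch edge about 1 mm above the nominal seat, within the 10 mm limit.
- **Tug:** I held about 6 N of pull for about 1.4 s with the gripper still gripping. The hook carried about 9.5 N at the readings I took, under the 15 N limit. Sideways force reached about 3 N and was gone after release.
- **Hanging:** the top edge is at about 0.246 m, and the in-plane tilt is about 0.01 rad. No pixels changed between frames, so it is at rest. I judged the fore-and-aft tilt only by eye.
- **Bystanders:** the capsules and jar look unchanged in the side view, and the gripper is clear with no contact force.

**One disagreement:** the sideways offset of the grip measured +2.3 mm at the rack but -1.7 mm at the hook, which is within the camera calibration error. I settled it by comparing notch and wire in the same image, which called for a 2 mm shift, and the wire then went into the notch without touching.

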